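Clamp a melt slug with the winged nut, by fingertip

TASK

First push the yellow slug along its V-shaped saddle, without lifting it, until its end is right up against the blue end stop of the jig. Then tighten the clamp: push the wings of the orange three-winged nut round clockwise (seen from above) with a fingertip, stroke after stroke and without pinching them, until the nut is fully down and the strap holds the slug. Leave the other things on the worktop where they are.

Things in the scene. Friction and masses are not known exactly. Their poses are not given: they have to be found in the camera images.
- clamp_jig: The fixed clamping jig: aluminium base plate 120 x 225 x 8 mm (x, y, z). Origin on the worktop under its centre, z up; offsets below are mm in this frame, which is turned about the vertical. Along y: blue V saddle (x -34 to 34, y -94 to -4, top z = 30), blue end stop (y 0 to 9, x -25 to 25, top z = 46), upright steel stud at y = 45 (12 mm thick, top z = 111) carrying strap and nut.
- end_stop (a point): Point on the face of the end stop that the slug must meet, at the height of the slug's axis: jig (0, 0, 35). Its axes are the jig's; the slug is pushed along +y.
- stud_axis (a point): Point on the nut's axis, fixed to the jig at (0, 45, 90). Its axes are the jig's.
- slug_center (a point): Centre of the yellow slug, a cylinder 42 mm thick, 99 mm long, 0.15 kg, lying loose in the V saddle with its length along the jig's y, axis at z = 35. At the start it is 20 to 40 mm short of the stop, its -y end standing out past the saddle. Sliding it takes 1 to 3 N. Home, its centre is at jig (0, -49.5, 35). Its axes are the jig's.
- clamp_strap (a joint): How far (m) the steel clamp strap has gone down from fully loose: 0 to 0.0107; the nut carries it, 8 mm a turn. The strap (30 mm wide, jig y -25 to 106, 8 mm thick with a rubber pad under its tip) hangs over the slug's +y end and meets the slug at about 0.010. It is not pushed by hand.
- wing_nut (a joint): Angle of the nut in rad, growing as it is tightened (clockwise seen from above): 0 fully loose, 8.4 hard stop, fully tight; it starts between 0 and 2.4. It stays where it is left and turns against 0.035 N m of friction (about 1 to 2 N at a wing).
- nut_top (a point): Top of the nut, on its axis: jig z = 109 mm loose, sinking to 98 tight. Three upright orange wings, 120 deg apart, 10 mm thick, reach 45 mm from the axis and from 28 mm below this point up to its height; hub 21 mm thick. At joint value q they point along jig directions 180 deg - q + k * 120 deg (from +x towards +y). The point turns with the nut, its -x axis along one wing.
- push_faces: The faces of the three wings that a finger pushes on to tighten (the trailing faces in clockwise turning); flat, 34 x 21 mm each. Origin on the nut's axis at the underside of the nut, axes as point nut_top.
- back_faces: The opposite faces of the three wings (pushed to loosen). Same origin and axes. A wing is pinched when fingers press on push faces and back faces together.
- red_jar: Bystander: plastic jar with a red lid, 59 mm thick, 72 mm tall, right of the jig. Origin at the underside.
- brass_weight: Bystander: brass weight, 34 mm thick, 23 mm tall, right of the jig. Origin at the underside.
- dish: Bystander: petri dish, 60 mm wide, 12 mm tall, behind the jig. Origin at the underside.
- beaker: Bystander: steel beaker, 77 mm wide, 89 mm tall, behind the jig. Origin at the underside.
- calliper: Bystander: calliper lying flat, 208 mm long, right. Origin at the underside.
- scissors: Bystander: scissors with blue handles lying flat, 199 mm long, right behind the jig. Origin at the underside.
- shield_edge (a point): Middle of the front edge of the grey drip shield's roof, jig (25, 49, 118). The roof (z 115 to 118) covers x = 25 to 58, y = -3 to 101 behind the nut, on a back wall at x = 54 to 58: fingers cannot get in from above there, nor circle the nut. The -x side of the nut is open. Its axes are the jig's.
Things that resemble listed ones, but are neither listed nor needed, are in the scene too. There is more than one size of the part that bears slug_center; the job needs the largest.

How it is judged (in metres and radians):
On the way, in this order (a step that is already met when the one before it is completed fails the run):
1. the slug is up against the end stop (within 4 mm) while the nut is still loose (y of slug_center in the frame of end_stop above -0.0535 m and value of joint wing_nut below 4 rad), for 0.2 s.
2. the nut is turned fully down (value of joint wing_nut above 8.1 rad), for 0.2 s.
At the end, for the whole second after the job is handed in: The nut stands within 0.3 rad of its tight stop (joint above 8.1), the slug lies in the saddle within 4 mm of the end stop, and the strap presses on it with more than 1 N (value of joint wing_nut above 8.1 rad and y of slug_center in the frame of end_stop above -0.0535 m and z of slug_center in the frame of end_stop below 0.004 m and contact force between clamp_strap and slug above 1 N and linear speed of slug below 0.02 m/s); the robot touches nothing.
It fails at once if a wing of the nut is pinched (fingers press on both faces at once) (contact force between the fingers and push_faces above 2 N and contact force between the fingers and back_faces above 2 N).
It fails at once if the slug is lifted off its saddle (by more than 12 mm) (z of slug_center in the frame of end_stop above 0.012 m).
It fails at once if a bystander is moved by more than 20 mm (distance of any of red_jar, brass_weight, dish, beaker, calliper, scissors from where it was at the start of the episode above 0.02 m).
It also fails if it takes over 72 s, if anything falls off the work surface, if the arm or the gripper's body presses on something with over 40 N, if the wrist force passes 120 N, or if a joint passes its speed limit or range.

ROBOT

A 6-joint arm with a two-finger parallel gripper is mounted at the origin on a cart in front of the work surface, level with it; the furniture and walls round the work are solid. World frame = base frame: x ahead of the robot, y to its left, z up, the work surface at z = 0. Lengths are in m, angles in degrees, forces in N, time in s.
With the tool pointing down it reaches from about 0.25 to 0.725 m from the base axis. Payload 9.7 kg.
Tool frame: the origin (TCP) lies at the very end of the fingers, on their centre line; the grasp point (between the pads) lies 19 mm behind it; x points along the fingers, y is the direction in which the jaws open and shut, and the axes are right-handed (so a half turn about x gives the same grasp; the last joint's range is limited). The gripper opens to 85 mm and grips with 20 to 120 N. Pads are 22 mm wide; open, the fingers measure 114 mm over their backs; the gripper's body (76 mm by 85 mm) begins 54 mm behind the grasp point. The pads swing forward as they close: fully open they stand 13 mm farther back than shut.
Start: joints at [64.916, 4.979, 10.078, 95.1, 0, 90], TCP at [0.233, 0.498, 0.231] pointing down, gripper open.
Joint ranges: [-179.16, 179.16], [-48.56, 103.87], [-65.8, 70.77], [-126.05, 130.52], [-82.76, 87.17], [-180, 180]. Speed limits (degrees/s): [127.2, 127.2, 147.25, 180, 180, 180].

INTERFACE

Orientations are given as [roll, pitch, yaw] about the fixed x, y, z axes, in that order (R = Rz(yaw) Ry(pitch) Rx(roll)).
In Python, from workcell import get_obs, cams, bot gives the robot as it stands.
- The arm moves only by the tool apply_moves, never from a script. Its argument "rows" is a list that holds one entry, the list of rows, each a list of 7 numbers: the shift along the tool's x, y, z in mm, then the turn, a rotation vector about the tool's x, y, z in rad, then the opening, from 0 (shut) to 1 (fully open). A call has 1 to 20 rows; each row is the pose to reach, as a shift and turn from the pose measured when the call began, along the tool's axes at that moment; what a row does not reach only later rows make up. A row lasts 1/10 s, in which the tool goes at most 50 mm and 8.59 degrees, less where a joint would pass 70% of its speed; a pose out of reach is approached as far as the arm can. A call with a gripper value outside its range is refused whole. The fingers move at their own pace and stop on an object; "newtons" is the grip in N (left out, the last holds). Time passes only in rows, so rows that repeat a pose let the fingers close. It gives the time, the measured TCP pose, the force and the opening at its end, in the units of the state.
- get_obs(): the state, without advancing time (a new reading comes with each control period).
- cams.camera(name): name is "scene" or "top" or "wrist"; returns a dict with "pixels" (400x640x3 uint8, red, green, blue), "range_z" (400x640 float32, m along the optical axis (not along the pixel's ray), 0 where there is no reading), "fx", "fy", "cx", "cy" (pixels), "eye" and "attitude" of the camera in the world. Camera axes: x right, y up, looking along -z (the intrinsics and any distortion apply to the point x, -y, -z); pixel columns grow to the right and rows downward; lengths in m; the calibration is good to about 2 mm. A picture is of the moment at which its call begins.
- bot.job_done(): hands the job in, once; it reports no verdict.
Trained networks look in a picture, given as the dict that the camera call returned (one of the last four; its "shot" number tells which), for a name from the list of things; names that differ only in an ending like _2 or _b are one class to them, and where a whole thing is asked for, a point or a joint stands for the part that bears it (a point fixed in the world has none). Each returns a list of dicts, best first, with "confidence" (0 to 1); they miss things now and then, are a little off and sometimes report something else, mostly with a low value. They report only what shows in the picture. A call takes as long as a camera call. They do not tell look-alikes from the thing itself.
- cams.find_in(label, picture): "at" ([x, y, z] in m, in world coordinates, good to about 4 mm: the middle of the surface that is visible of it).
The state is a dict: "time": time; "q": joint angles; "qd": joint speeds; "joint_efforts": joint torques, N m; "ee_pos": TCP position; "tcp_rot": TCP orientation; "wrist_force": force on the tool from outside, world axes, zero at the start; "torque": the same for the moment, N m; "opening": finger opening in m.
Only numpy, scipy, OpenCV 4.12 (cv2) and the standard library are available. Lean on these libraries where they do the work, as an engineer would, in place of code of your own. Each camera call takes 0.05 s, during which the arm holds its last target.

## Working session

There is one attempt and no reset: what is moved stays moved. The work goes in short steps, Python scripts to look and compute and a tool call to move; the robot and the scene stay as the last step left them, time stands still between calls to the robot, and variables do not carry over. Pictures are saved under pics/ and viewed, and the job is handed in when it is done.

Besides the shell and the picture viewer there is one more tool, called after "Emit:" by a JSON object that holds its "op" and its "data", one argument or row to a line. apply_moves: Moves the arm, as the interface text tells. Its arguments: {"type":"object","properties":{"rows":{"type":"array"},"newtons":{"type":"number"}},"required":["rows"]}

```bash
ls; mkdir -p pics; cat > h.py <<'E'
import numpy as np, cv2
from scipy.spatial.transform import Rotation as R
from workcell import get_obs, cams, bot
def save(p,n,crop=None,s=1):
    im=p["pixels"][:,:,::-1]
    if crop: im=im[crop[1]:crop[3],crop[0]:crop[2]]
    if s!=1: im=cv2.resize(im,None,fx=s,fy=s,interpolation=cv2.INTER_CUBIC)
    cv2.imwrite("pics/"+n,im)
E
python3 - <<'E'
from h import *
o=get_obs()
for k,v in o.items(): print(k,v)
for n in ["scene","top"]:
    p=cams.camera(n); save(p,n+"0.png")
    print(n,{k:v for k,v in p.items() if k not in("pixels","range_z")})
    for l in ["clamp_jig","slug_center","wing_nut","nut_top","stud_axis","end_stop","shield_edge","clamp_strap"]:
        try:
            for d in cams.find_in(l,p)[:4]: print(l,d)
        except Exception as e: print(l,e)
E
```

```text
pics
time 0.0
q [6.49147933e+01 5.01302671e+00 1.00339948e+01 9.50993043e+01
 5.68559410e-04 9.00002221e+01]
qd [-0.06811133 -0.04105058 -0.00591766  0.0296551   0.03664867 -0.01566865]
joint_efforts [ 1.28662497e-03 -5.20384312e+01  4.64805722e+01  1.61336950e-02
  4.33714786e-05 -1.08987848e-06]
ee_pos [0.23308188 0.49791783 0.23056047]
tcp_rot [ -90.41562011   89.92166182 -115.50104922]
wrist_force [ 0.76872491 -0.66200996 -1.21838605]
torque [ 0.05045688 -0.03572929  0.00239263]
opening 0.08518405422792495
scene {'fx': 402.03710802964855, 'fy': 402.03710802964855, 'cx': 318.9505959101541, 'cy': 203.34031411413923, 'eye': array([ 0.16378808, -0.84316975,  0.59919569]), 'attitude': array([ 59.56230121,   1.08217387, -31.06733296]), 'shot': 1}
clamp_jig {'at': [0.5299, 0.1258, 0.0266], 'confidence': 0.97}
slug_center {'at': [0.5564, -0.091, 0.0278], 'confidence': 0.88}
slug_center {'at': [0.4501, -0.1448, 0.0246], 'confidence': 0.84}
slug_center {'at': [0.5001, 0.007, 0.0471], 'confidence': 0.56}
wing_nut {'at': [0.5316, 0.1717, 0.0995], 'confidence': 0.5}
nut_top {'at': [0.5286, 0.
[... 654 characters left out ...]
slug_center {'at': [0.5062, 0.0335, 0.0537], 'confidence': 0.94}
slug_center {'at': [0.451, -0.1344, 0.0308], 'confidence': 0.76}
slug_center {'at': [0.5619, -0.0825, 0.0283], 'confidence': 0.55}
wing_nut {'at': [0.5346, 0.1689, 0.1027], 'confidence': 0.6}
nut_top {'at': [0.5351, 0.1684, 0.1045], 'confidence': 0.57}
stud_axis {'at': [0.5301, 0.1259, 0.017], 'confidence': 0.98}
stud_axis {'at': [0.3902, -0.308, 0.0155], 'confidence': 0.46}
end_stop {'at': [0.5304, 0.1322, 0.0172], 'confidence': 0.85}
shield_edge {'at': [0.5378, 0.1308, 0.0203], 'confidence': 0.66}
shield_edge {'at': [0.5275, -0.4022, 0.0044], 'confidence': 0.51}
clamp_strap {'at': [0.5311, 0.1616, 0.0802], 'confidence': 0.62}
```

View pics/scene0.png

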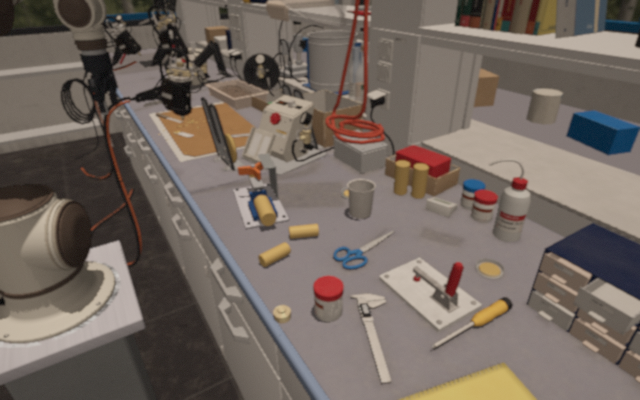

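View pics/top0.png

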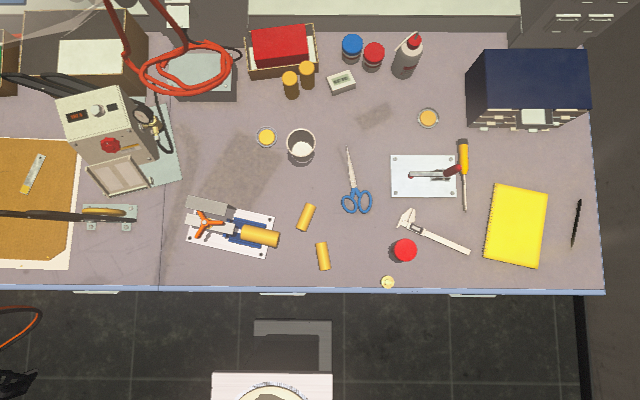

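The scene shows the jig with the orange nut at about (250,172) and three yellow cylinders: (263,208) in the saddle, and (275,254) and (304,231) loose on the bench. In the top view these are (260,237), (322,256) and (306,217). The one at (260,237) is the largest and is the only one in the saddle, so it is the slug. I'll confirm that in a crop.

```bash
cat >> h.py <<'E'
def cloud(p):
    z=p["range_z"]; v,u=np.mgrid[0:400,0:640]
    P=np.stack([(u-p["cx"])/p["fx"]*z,-(v-p["cy"])/p["fy"]*z,-z],-1)
    M=R.from_euler("xyz",p["attitude"],degrees=True).as_matrix()
    return P@M.T+p["eye"], z>0
def proj(p,X):
    M=R.from_euler("xyz",p["attitude"],degrees=True).as_matrix()
    c=(np.atleast_2d(X)-p["eye"])@M
    return np.stack([p["cx"]+p["fx"]*c[:,0]/-c[:,2],p["cy"]-p["fy"]*c[:,1]/-c[:,2]],-1)
E
python3 - <<'E'
from h import *
p=cams.camera("top"); save(p,"topc.png",(170,180,350,280),4.4)
C,ok=cloud(p)
hsv=cv2.cvtColor(p["pixels"],cv2.COLOR_RGB2HSV)
sub=np.zeros((400,640),bool); sub[190:270,175:290]=1
Y=sub&ok&(abs(hsv[...,0].astype(int)-21)<6)&(hsv[...,1]>120)
O=sub&ok&(hsv[...,0]<12)&(hsv[...,1]>150)
for n,m in(("yel",Y),("or",O)):
    X=C[m]; print(n,len(X),X.mean(0),X.min(0),X.max(0), np.percentile(X[:,2],[5,25,50,75,95]))
    X=X[:,:2]-X[:,:2].mean(0); w,V=np.linalg.eigh(X.T@X); print(V[:,1],np.degrees(np.arctan2(*V[::-1,1])))
print(C[260,150],C[262,300])
# plate points
pl=sub&ok&(C[...,2]>0.004)&(C[...,2]<0.013)
X=C[pl].astype(np.float32); r=cv2.minAreaRect(X[:,:2]*1000); print(r,len(X))
E
```

```text
yel 580 [0.5095495  0.04022367 0.05391742] [ 0.48088791 -0.0137606   0.04054648] [0.55538931 0.18189088 0.10658074] [0.04463113 0.05052912 0.05403646 0.05630172 0.05921939]
[0.21591701 0.97641172] 77.53066841734953
or 73 [0.53197021 0.16194459 0.10605357] [0.50015056 0.12251405 0.07857158] [0.56524303 0.18920305 0.11178133] [0.10232623 0.10493514 0.10661734 0.10891034 0.11019314]
[-0.50812182  0.86128521] 120.53880572342013
[0.44110981 0.34315346 0.00397746] [ 0.43905895 -0.06826613  0.00268907]
((527.8587646484375, 123.568603515625), (218.44027709960938, 320.78961181640625), 0.48269903659820557) 1899
```

View pics/topc.png

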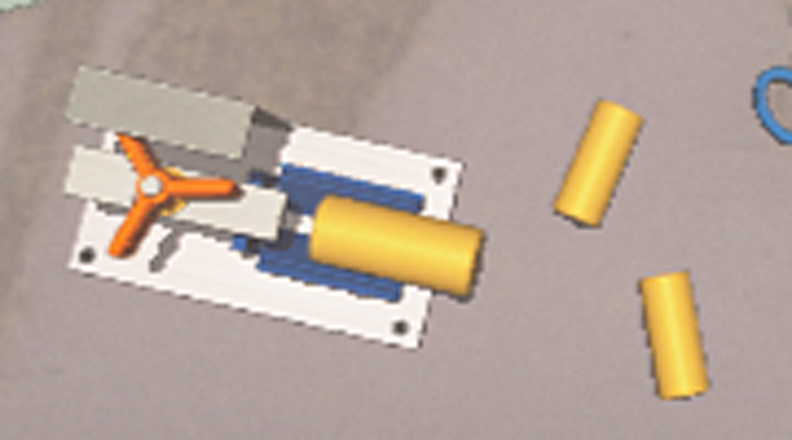

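```bash
cat > fit.py <<'E'
from h import *
from scipy.optimize import least_squares
p=cams.camera("top")
px=lambda a,b:(a/4.4+170-.4,b/4.4+180-.4)
obs=[((-60,-112.5,8),px(418,348)),((-60,112.5,8),px(68,268)),((60,-112.5,8),px(462,160)),((0,45,111),px(152,186)),
((58,101,118),px(84,66)),((58,-3,118),px(257,107)),((25,-3,118),px(240,158)),((25,101,118),px(67,115)),
((15,-25,90),px(288,197)),((-15,-25,90),px(280,241))]
J=np.array([o[0] for o in obs],float)/1000; U=np.array([o[1] for o in obs])
def T(s,X): c,n=np.cos(s[2]),np.sin(s[2]); return X@np.array([[c,n,0],[-n,c,0],[0,0,1]])+[s[0],s[1],0]
w=np.array([1]*8+[.3]*2)[:,None]
f=lambda s:((proj(p,T(s,J))-U)*w).ravel()
r=least_squares(f,[.53,.13,-.22],loss="soft_l1"); print(r.x,np.degrees(r.x[2])); print(f(r.x).reshape(-1,2).round(1))
for n,X in (("stud",(0,.045,.1)),("stop",(0,0,.035))): print(n,T(r.x,np.array([X])))
C,ok=cloud(p); hsv=cv2.cvtColor(p["pixels"],cv2.COLOR_RGB2HSV)
sub=np.zeros((400,640),bool); sub[215:252,238:290]=1
Y=sub&ok&(abs(hsv[...,0].astype(int)-21)<6)&(hsv[...,1]>120)
L=T([0,0,-r.x[2]],C[Y]-[r.x[0],r.x[1],0]); print("slug jig", np.percentile(L,[1,50,99],axis=0))
E
python3 fit.py
```

```text
[ 0.52884307  0.12333713 -0.22140323] -12.685470816471605
[[ 0.5  0.6]
 [ 0.7 -0. ]
 [ 1.1  0.6]
 [-0.2 -0.4]
 [-0.9 -0.9]
 [-0.2 -0.9]
 [ 0.2  0.3]
 [-0.6  0.7]
 [-0.2 -0.5]
 [-0.6 -0.1]]
stud [[0.53872502 0.16723869 0.1       ]]
stop [[0.52884307 0.12333713 0.035     ]]
slug jig [[-0.02002576 -0.13724695  0.04180127]
 [-0.00061109 -0.08934766  0.05385597]
 [ 0.01916743 -0.0406609   0.06018894]]
```

The crop confirms it. The saddle slug (crop 400,245) is clearly longer and thicker than the loose ones at (598,165) and (675,335). The nut's wings point to crop (120,138), (237,187) and (115,255), so q is about 0.27 rad, or one wing pitch more. Next I work out the tool frame.

```bash
cat >> h.py <<'E'
JP=np.array([0.52884,0.12334]); JY=np.radians(-12.7)
JR=R.from_euler("z",JY).as_matrix()
def j2w(X): return np.asarray(X)/1000@JR.T+[JP[0],JP[1],0]
def w2j(X): return ((np.asarray(X)-[JP[0],JP[1],0])@JR)*1000
def tool():
    o=get_obs(); return o,R.from_euler("xyz",o["tcp_rot"],degrees=True).as_matrix()
def rel(X):
    "jig mm waypoints -> tool shifts mm"
    o,M=tool(); return ((j2w(X)-o["ee_pos"])@M*1000).round(0)
def down(zdir):
    "rotvec (tool axes) to tool x down, z along jig +y (zdir=1) or -y"
    o,M=tool(); x=np.array([0,0,-1.]); z=JR[:,1]*zdir; y=np.cross(z,x)
    return R.from_matrix(M.T@np.stack([x,y,z],1)).as_rotvec()
def st():
    o,M=tool(); print("t",round(o["time"],2),"tcp jig",w2j(o["ee_pos"]).round(1),"F jig",(o["wrist_force"]@JR).round(1),"tool axes in jig",(JR.T@M).round(2).tolist(),"q",np.round(o["q"]),"op",round(o["opening"],4))
E
python3 - <<'E'
from h import *
st(); print(down(1),down(-1))
print(rel([[-120,-180,200],[0,-180,200],[0,-180,120],[0,-170,28],[0,-99,28]]))
E
```

```text
t 1.0 tcp jig [-370.8  300.6  231.3] F jig [ 0.6  0.3 -0.6] tool axes in jig [[0.0, 0.21, 0.98], [-0.0, 0.98, -0.21], [-1.0, -0.0, 0.0]] q [65.  5. 10. 95. -0. 90.] op 0.0854
[-1.78696013e+00  6.92224872e-06  3.85819295e-05] [ 1.35463252e+00  3.63671353e-05 -6.52487730e-06]
[[  31. -416.  348.]
 [  31. -390.  465.]
 [ 111. -390.  465.]
 [ 203. -380.  463.]
 [ 203. -311.  448.]]
```

Emit:
{"op": "apply_moves", "data": {
  "rows": [
    [[31,-390,465,-1.787,0,0,0],[31,-390,465,-1.787,0,0,0],[31,-390,465,-1.787,0,0,0],[31,-390,465,-1.787,0,0,0],[31,-390,465,-1.787,0,0,0],[31,-390,465,-1.787,0,0,0],[31,-390,465,-1.787,0,0,0],[31,-390,465,-1.787,0,0,0],[31,-390,465,-1.787,0,0,0],[31,-390,465,-1.787,0,0,0],[31,-390,465,-1.787,0,0,0],[31,-390,465,-1.787,0,0,0],[31,-390,465,-1.787,0,0,0],[31,-390,465,-1.787,0,0,0],[31,-390,465,-1.787,0,0,0],[31,-390,465,-1.787,0,0,0],[31,-390,465,-1.787,0,0,0],[31,-390,465,-1.787,0,0,0]]
  ],
  "newtons": 40
}}

```text
time: 2.8
ee_pos: [0.4888, -0.0513, 0.2006]
tcp_rot: [-69.0, 90.0, 8.4]
wrist_force: [-1.5, 0.1, -0.4]
opening: -0.0002
```

```bash
python3 - <<'E'
from h import *
st()
p=cams.camera("wrist"); save(p,"w1.png"); p=cams.camera("top"); save(p,"t1.png",(170,150,350,290),4)
print(rel([[0,-170,120],[0,-170,28],[0,-160,28],[0,-110,28],[0,-99,28]]),down(1))
E
```

```text
t 2.8 tcp jig [  -0.7 -179.1  200.6] F jig [-1.5 -0.2 -0.4] tool axes in jig [[0.0, -1.0, -0.0], [0.0, -0.0, 1.0], [-1.0, -0.0, 0.0]] q [ -6.  -4.  -2.  92.   0. -83.] op -0.0002
[[ 81.  -1.   9.]
 [173.  -1.   9.]
 [173.  -1.  19.]
 [173.  -1.  69.]
 [173.  -1.  80.]] [0.00129765 0.00012632 0.00053858]
```

View pics/w1.png

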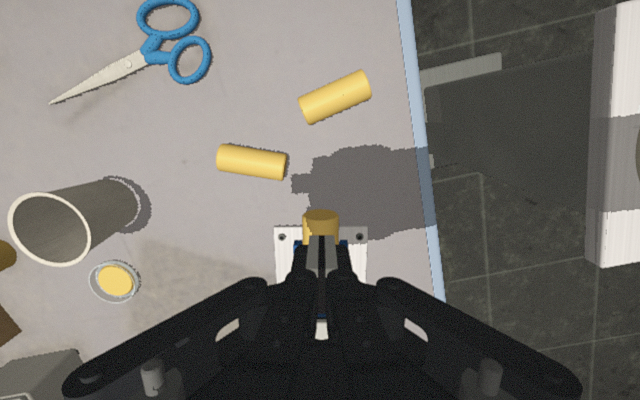

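View pics/t1.png

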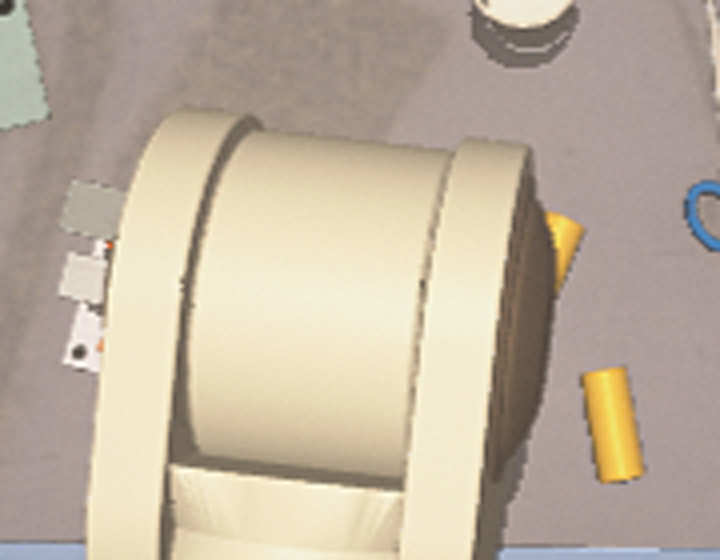

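In the wrist view the slug's free end is at (320,212), just above the fingertips at (322,238). Next I measure its end in jig coordinates.

```bash
python3 - <<'E'
from h import *
for n,b in(("wrist",(190,270,290,350)),("scene",(190,230,240,285))):
    p=cams.camera(n); C,ok=cloud(p); hsv=cv2.cvtColor(p["pixels"],cv2.COLOR_RGB2HSV)
    sub=np.zeros((400,640),bool); sub[b[0]:b[1],b[2]:b[3]]=1
    Y=sub&ok&(abs(hsv[...,0].astype(int)-21)<6)&(hsv[...,1]>120)
    L=w2j(C[Y]); print(n,Y.sum(),p["eye"],np.percentile(L,[1,10,50,90,99],axis=0).round(1))
    for X in [(-60,-112.5,8),(60,-112.5,8),(-45,-97,8)]: print(proj(p,j2w([X])))
E
```

```text
wrist 932 [ 0.47303241 -0.12307391  0.34314337] [[ -18.1 -186.5   22. ]
 [ -15.2 -139.8   32.8]
 [   1.3 -134.9   49.4]
 [  16.9 -121.3   55.6]
 [  20.5 -108.8  206.6]]
[[368.89363113 226.81683176]]
[[273.3007419  226.56906503]]
[[356.47788488 238.09764756]]
scene 379 [ 0.16378808 -0.84316975  0.59919569] [[ -20.9 -141.1   20.2]
 [ -17.3 -139.5   29.7]
 [  -4.3 -120.    50.6]
 [  10.   -62.9   55.6]
 [  14.6  -46.8   57.2]]
[[245.11959432 226.59004419]]
[[288.82016303 218.25086656]]
[[249.71440637 222.53132752]]
```

Emit:
{"op": "apply_moves", "data": {
  "rows": [
    [[45,-1,5,0,0,0,0],[90,-1,7,0,0,0,0],[130,-1,8,0,0,0,0],[160,-1,8,0,0,0,0],[171,-1,8,0,0,0,0],[171,-1,14,0,0,0,0],[171,-1,20,0,0,0,0],[171,-1,24,0,0,0,0],[171,-1,28,0,0,0,0],[171,-1,32,0,0,0,0],[171,-1,36,0,0,0,0],[171,-1,40,0,0,0,0],[171,-1,44,0,0,0,0],[171,-1,48,0,0,0,0],[171,-1,52,0,0,0,0],[171,-1,56,0,0,0,0],[171,-1,60,0,0,0,0],[171,-1,62,0,0,0,0],[171,-1,62,0,0,0,0]]
  ]
}}

```text
time: 4.9
ee_pos: [0.5039, 0.0085, 0.0303]
tcp_rot: [-111.6, 89.9, -34.3]
wrist_force: [-1.1, -3.8, 3.1]
opening: -0.0001
```

```bash
python3 - <<'E'
from h import *
st()
p=cams.camera("scene"); save(p,"s2.png",(200,140,320,250),5)
E
```

```text
t 4.9 tcp jig [   1.  -117.5   30.3] F jig [-0.3 -4.   3.1] tool axes in jig [[0.0, -1.0, -0.0], [-0.0, -0.0, 1.0], [-1.0, -0.0, -0.0]] q [  1.  -0. -18.  73.  -0. -76.] op -0.0001
```

View pics/s2.png

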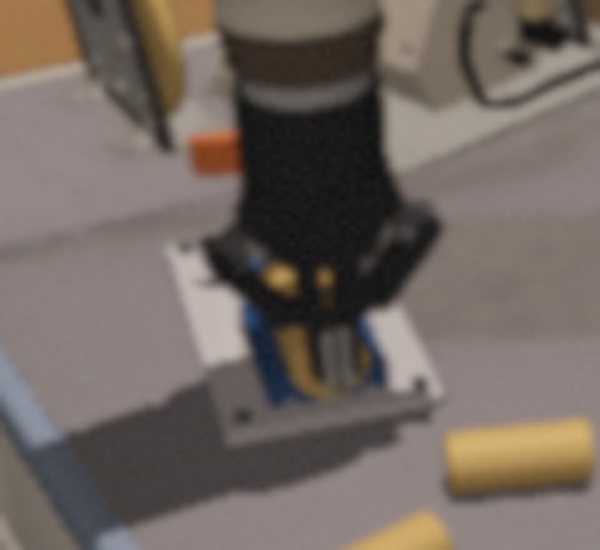

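Contact at about 4 N and the slug is sliding. I keep pushing in small steps.

Emit:
{"op": "apply_moves", "data": {
  "rows": [
    [[0,0,2,0,0,0,0],[0,0,4,0,0,0,0],[0,0,5,0,0,0,0],[0,0,6,0,0,0,0],[0,0,7,0,0,0,0],[0,0,7,0,0,0,0]]
  ]
}}

```text
time: 5.55
ee_pos: [0.5051, 0.0139, 0.0302]
tcp_rot: [-158.0, 89.8, -80.7]
wrist_force: [-3.5, -12.6, 3.9]
opening: -0.0002
```

```bash
python3 - <<'E'
from h import *
st()
E
```

```text
t 5.55 tcp jig [   0.9 -112.    30.2] F jig [ -0.6 -13.1   3.9] tool axes in jig [[0.0, -1.0, 0.0], [-0.0, 0.0, 1.0], [-1.0, -0.0, -0.0]] q [  2.  -0. -18.  73.  -0. -76.] op -0.0002
```

Emit:
{"op": "apply_moves", "data": {
  "rows": [
    [[0,0,2,0,0,0,0],[0,0,3,0,0,0,0],[0,0,3,0,0,0,0]]
  ]
}}

```text
time: 5.85
ee_pos: [0.5051, 0.0139, 0.0303]
tcp_rot: [-170.7, 89.4, -93.5]
wrist_force: [-4.8, -22.0, 5.6]
opening: -0.0002
```

```bash
python3 - <<'E'
from h import *
st()
print(rel([[0,-125,30],[0,-135,30],[0,-135,150]]))
E
```

```text
t 5.85 tcp jig [   0.9 -112.    30.3] F jig [  0.2 -22.5   5.6] tool axes in jig [[0.0, -1.0, 0.0], [-0.01, 0.0, 1.0], [-1.0, -0.0, -0.01]] q [  2.  -0. -17.  73.  -1. -75.] op -0.0002
[[   0.    1.  -13.]
 [   1.    1.  -23.]
 [-119.    1.  -24.]]
```

It stalls hard at y = -112 with the force rising, so the slug is home. I back off, lift, and move clear to check.

Emit:
{"op": "apply_moves", "data": {
  "rows": [
    [[0,0,-10,0,0,0,0],[0,0,-25,0,0,0,0],[0,0,-35,0,0,0,0],[-50,0,-35,0,0,0,0],[-100,0,-35,0,0,0,0],[-140,0,-35,0,0,0,0],[-150,50,-20,0,0,0,0],[-150,100,10,0,0,0,0],[-150,150,30,0,0,0,0],[-150,200,30,0,0,0,0],[-150,230,30,0,0,0,0],[-150,230,30,0,0,0,0]]
  ]
}}

```text
time: 7.05
ee_pos: [0.2844, 0.0965, 0.1803]
tcp_rot: [-162.0, 89.5, -84.7]
wrist_force: [1.4, 0.1, -0.2]
opening: 0.0001
```

```bash
python3 - <<'E'
from h import *
st()
p=cams.camera("top"); save(p,"t3.png",(170,180,350,280),4.4)
C,ok=cloud(p); hsv=cv2.cvtColor(p["pixels"],cv2.COLOR_RGB2HSV)
sub=np.zeros((400,640),bool); sub[215:252,225:290]=1
Y=sub&ok&(abs(hsv[...,0].astype(int)-21)<6)&(hsv[...,1]>120)
L=w2j(C[Y]); print("slug jig", np.percentile(L,[1,50,99],axis=0))
p=cams.camera("scene"); save(p,"s3.png",(200,140,320,250),5)
E
```

```text
t 7.05 tcp jig [-232.6  -80.   180.3] F jig [ 1.3  0.4 -0.2] tool axes in jig [[0.0, -1.0, -0.0], [-0.01, -0.0, 1.0], [-1.0, -0.0, -0.01]] q [ 19. -30. -25.  96.  -1. -58.] op 0.0001
slug jig [[-20.17412337 -98.92326873  42.64037798]
 [ -0.96236236 -58.44773832  53.91791198]
 [ 19.09077515  -5.55099319  59.34107231]]
```

View pics/t3.png

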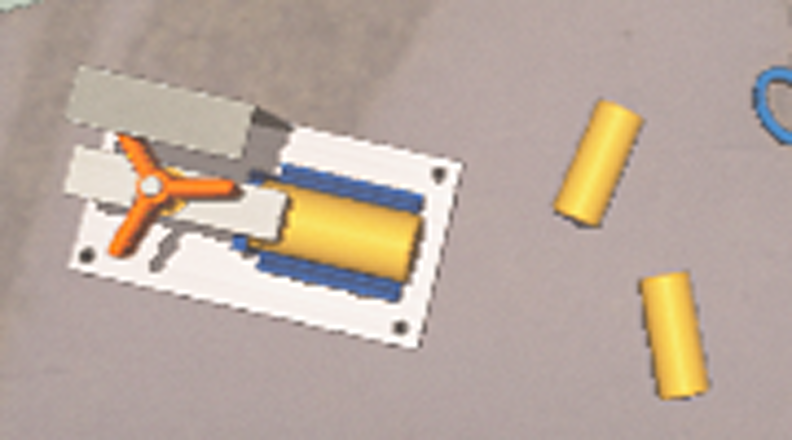

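View pics/s3.png

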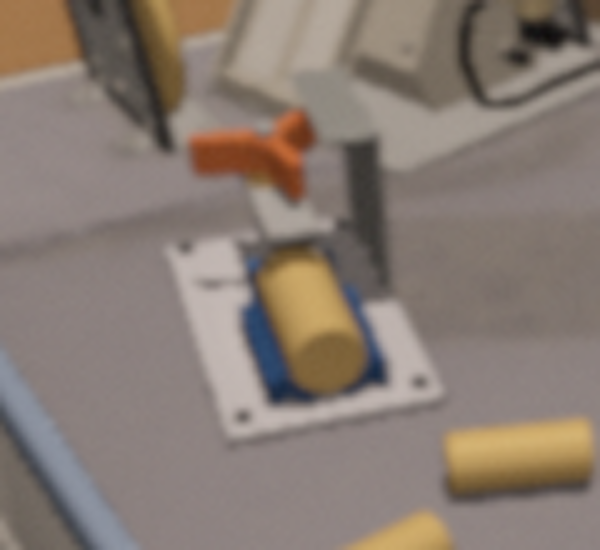

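The slug's end is at jig y ≈ -99, which is home. The nut is unchanged, with wings at jig 164°, 284° and 44°. Now I generate stroke waypoints for an arc of radius 38 mm on the open side.

```bash
cat >> h.py <<'E'
def arc(a0,a1,z,r=38,n=13):
    a=np.radians(np.linspace(a0,a1,n)); return np.stack([r*np.cos(a),45+r*np.sin(a),0*a+z],1)
def wings(name="n.png"):
    p=cams.camera("top"); save(p,name,(170,190,280,260),7)
    C,ok=cloud(p); hsv=cv2.cvtColor(p["pixels"],cv2.COLOR_RGB2HSV)
    sub=np.zeros((400,640),bool); sub[195:255,175:250]=1
    m=sub&ok&((hsv[...,0]<11)|(hsv[...,0]>175))&(hsv[...,1]>150); L=w2j(C[m]); d=L[:,:2]-[0,45]; r=np.hypot(*d.T)
    k=(r>15)&(r<50)&(L[:,2]>60); th=np.arctan2(d[k,1],d[k,0]); a=np.degrees(np.angle(np.mean(np.exp(3j*th))))/3
    print("wings",[round(a+120*i)%360 for i in range(3)],"n",k.sum(),"z top",np.percentile(L[k,2],[50,90]).round(1))
E
python3 - <<'E'
from h import *
st(); wings()
print(rel([[-80,0,180],[-27,18,120],[-27,18,88]]).tolist())
print(rel(arc(225,110,88,n=13)).tolist())
E
```

```text
t 7.15 tcp jig [-229.4  -79.6  180. ] F jig [-0.9  0.   0.1] tool axes in jig [[0.0, -1.0, 0.0], [-0.01, 0.0, 1.0], [-1.0, -0.0, -0.01]] q [ 19. -30. -24.  96.  -1. -58.] op 0.0002
wings [39, 159, 279] n 24 z top [105.  108.5]
[[-1.0, -149.0, 80.0], [59.0, -202.0, 99.0], [91.0, -201.0, 99.0]]
[[91.0, -202.0, 99.0], [91.0, -197.0, 104.0], [91.0, -194.0, 109.0], [91.0, -192.0, 115.0], [91.0, -191.0, 122.0], [91.0, -190.0, 128.0], [91.0, -191.0, 134.0], [91.0, -193.0, 140.0], [91.0, -196.0, 146.0], [91.0, -200.0, 151.0], [91.0, -204.0, 155.0], [91.0, -210.0, 159.0], [91.0, -215.0, 162.0]]
```

Emit:
{"op": "apply_moves", "data": {
  "rows": [
    [[0,-50,30,0,0,0,0],[0,-100,60,0,0,0,0],[0,-150,80,0,0,0,0],[20,-190,95,0,0,0,0],[45,-201,99,0,0,0,0],[45,-201,99,0,0,0,0],[65,-201,99,0,0,0,0],[80,-201,99,0,0,0,0],[91,-201,99,0,0,0,0],[91,-201,99,0,0,0,0]]
  ]
}}

```text
time: 8.2
ee_pos: [0.5052, 0.1464, 0.0869]
tcp_rot: [-175.5, 89.4, -98.3]
wrist_force: [-0.7, -0.8, 0.9]
opening: -0.0004
```

```bash
python3 - <<'E'
from h import *
st()
p=cams.camera("scene"); save(p,"s4.png",(200,120,320,230),5)
print(rel(arc(225,110,88,n=13)).tolist(),down(1))
E
```

```text
t 8.2 tcp jig [-28.1  17.3  86.9] F jig [-0.5 -0.9  0.9] tool axes in jig [[0.0, -1.0, 0.0], [-0.01, 0.0, 1.0], [-1.0, -0.0, -0.01]] q [ 16.   2.  -9.  79.  -1. -61.] op -0.0004
[[0.0, -1.0, 0.0], [0.0, 3.0, 5.0], [-0.0, 6.0, 11.0], [-0.0, 9.0, 17.0], [-0.0, 10.0, 23.0], [-0.0, 10.0, 29.0], [-0.0, 9.0, 36.0], [-0.0, 8.0, 42.0], [-0.0, 5.0, 47.0], [-0.0, 1.0, 52.0], [-1.0, -4.0, 57.0], [-1.0, -9.0, 60.0], [-1.0, -15.0, 63.0]] [-0.00209311 -0.01012784  0.00204484]
```

View pics/s4.png

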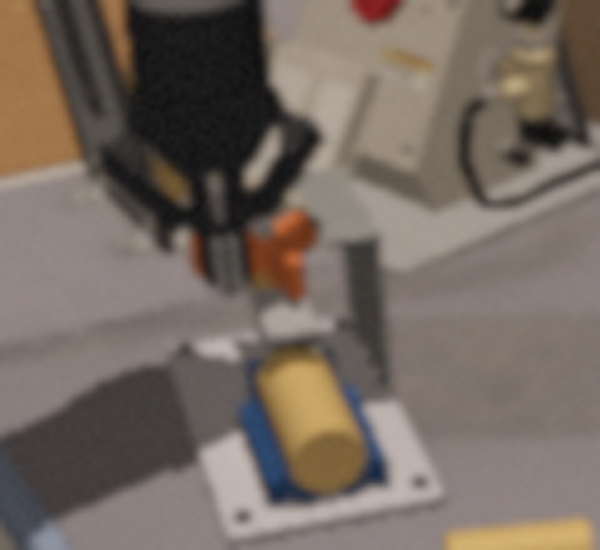

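The finger at crop (225,260) sits between the left wing and the near wing, clear of the shield. First stroke.

Emit:
{"op": "apply_moves", "data": {
  "rows": [
    [[0,3,5,0,0,0,0],[0,6,11,0,0,0,0],[0,9,17,0,0,0,0],[0,10,23,0,0,0,0],[0,10,29,0,0,0,0],[0,9,36,0,0,0,0],[0,8,42,0,0,0,0],[0,5,47,0,0,0,0],[0,1,52,0,0,0,0],[0,-4,57,0,0,0,0],[0,-9,60,0,0,0,0],[0,-15,63,0,0,0,0],[0,-15,63,0,0,0,0]]
  ]
}}

```text
time: 9.55
ee_pos: [0.5351, 0.205, 0.0873]
tcp_rot: [-166.5, 89.4, -89.3]
wrist_force: [-0.2, 0.7, -0.3]
opening: -0.0002
```

```bash
python3 - <<'E'
from h import *
st()
p=cams.camera("scene"); save(p,"s5.png",(200,120,320,230),5)
e=arc(255,110,87,n=16)
print(rel([[-40,81,87],[-60,81,130],[-60,8,130],e[0]+[0,0,43],e[0]]).tolist());print(rel(e).tolist())
E
```

```text
t 9.55 tcp jig [-11.8  81.   87.3] F jig [-0.4  0.7 -0.3] tool axes in jig [[0.0, -1.0, 0.0], [-0.01, 0.0, 1.0], [-1.0, -0.0, -0.01]] q [ 21.   8.  -3.  80.  -1. -56.] op -0.0002
[[0.0, 28.0, 0.0], [-43.0, 48.0, -0.0], [-42.0, 48.0, -73.0], [-42.0, -2.0, -73.0], [1.0, -2.0, -73.0]]
[[1.0, -2.0, -73.0], [1.0, 4.0, -70.0], [1.0, 9.0, -67.0], [1.0, 14.0, -63.0], [1.0, 18.0, -58.0], [1.0, 22.0, -53.0], [1.0, 24.0, -47.0], [1.0, 26.0, -41.0], [1.0, 26.0, -34.0], [1.0, 25.0, -28.0], [1.0, 23.0, -22.0], [1.0, 20.0, -16.0], [1.0, 17.0, -11.0], [0.0, 12.0, -6.0], [0.0, 7.0, -3.0], [0.0, 1.0, -0.0]]
```

View pics/s5.png

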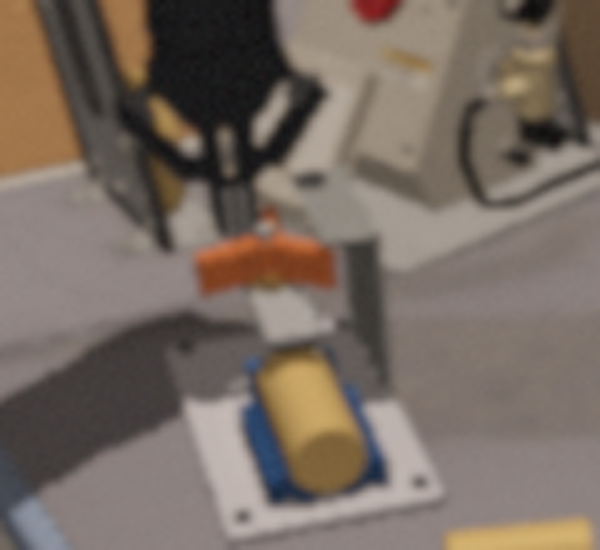

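The first stroke worked. The finger is at (235,215), and the nut now has a wing pointing to the lower left at (200,275). I retreat and re-enter for the next stroke.

Emit:
{"op": "apply_moves", "data": {
  "rows": [
    [[0,15,0,0,0,0,0],[0,30,0,0,0,0,0],[-25,48,0,0,0,0,0],[-43,48,-25,0,0,0,0],[-43,48,-60,0,0,0,0],[-43,25,-73,0,0,0,0],[-43,0,-73,0,0,0,0],[-43,-2,-73,0,0,0,0],[-25,-2,-73,0,0,0,0],[-8,-2,-73,0,0,0,0],[1,-2,-73,0,0,0,0],[1,-2,-73,0,0,0,0]]
  ]
}}

```text
time: 10.8
ee_pos: [0.5196, 0.1333, 0.086]
tcp_rot: [-177.0, 89.4, -99.8]
wrist_force: [0.5, -0.3, -0.5]
opening: -0.0002
```

```bash
python3 - <<'E'
from h import *
st()
p=cams.camera("scene"); save(p,"s6.png",(200,120,320,230),5)
e=arc(255,110,87,n=16)
print(rel(e).tolist())
E
```

```text
t 10.8 tcp jig [-11.2   7.7  86. ] F jig [ 0.6 -0.1 -0.5] tool axes in jig [[0.0, -1.0, 0.0], [-0.01, 0.0, 1.0], [-1.0, -0.0, -0.01]] q [ 15.   3.  -8.  79.  -1. -63.] op -0.0002
[[0.0, -1.0, 0.0], [0.0, 5.0, 3.0], [0.0, 11.0, 6.0], [-0.0, 16.0, 10.0], [-0.0, 20.0, 15.0], [-0.0, 23.0, 20.0], [-0.0, 26.0, 26.0], [-0.0, 27.0, 32.0], [-0.0, 27.0, 39.0], [-0.0, 27.0, 45.0], [-0.0, 25.0, 51.0], [-1.0, 22.0, 57.0], [-1.0, 18.0, 62.0], [-1.0, 14.0, 67.0], [-1.0, 8.0, 70.0], [-1.0, 2.0, 73.0]]
```

View pics/s6.png

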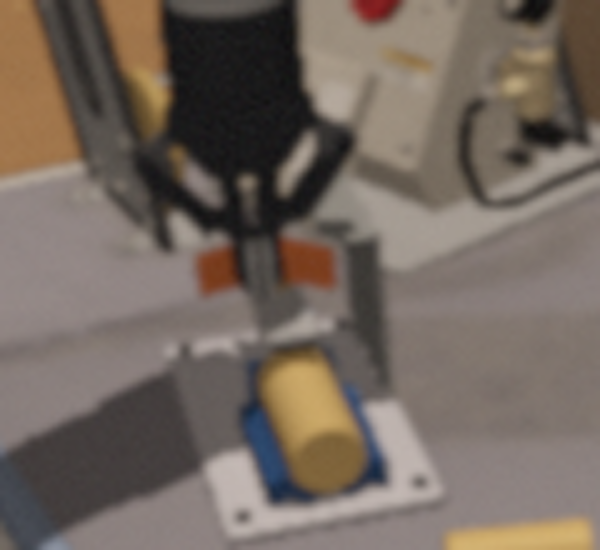

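The finger is well placed in front, with wings on both sides. Stroke 2, with the retreat in the same call.

Emit:
{"op": "apply_moves", "data": {
  "rows": [
    [[0,5,3,0,0,0,0],[0,11,6,0,0,0,0],[0,16,10,0,0,0,0],[0,20,15,0,0,0,0],[0,23,20,0,0,0,0],[0,26,26,0,0,0,0],[0,27,32,0,0,0,0],[0,27,39,0,0,0,0],[0,27,45,0,0,0,0],[0,25,51,0,0,0,0],[0,22,57,0,0,0,0],[0,18,62,0,0,0,0],[0,14,67,0,0,0,0],[0,8,70,0,0,0,0],[0,2,73,0,0,0,0],[0,2,73,0,0,0,0],[0,18,74,0,0,0,0],[0,34,74,0,0,0,0],[-30,50,74,0,0,0,0],[-44,50,60,0,0,0,0]]
  ]
}}

```text
time: 12.85
ee_pos: [0.4842, 0.2045, 0.1325]
tcp_rot: [-158.2, 89.5, -80.9]
wrist_force: [0.7, 0.1, 0.3]
opening: 0.0001
```

```bash
python3 - <<'E'
from h import *
st(); wings("n2.png")
p=cams.camera("scene"); save(p,"s7.png",(200,120,320,230),5)
e=arc(255,110,85,n=16)
print(rel([[-60,8,130],e[0]+[0,0,45],e[0]]).tolist())
E
```

```text
t 12.85 tcp jig [-61.3  69.3 132.5] F jig [0.6 0.2 0.3] tool axes in jig [[0.0, -1.0, 0.0], [-0.01, 0.0, 1.0], [-1.0, -0.0, -0.01]] q [ 23.   1.  -5.  84.  -0. -54.] op 0.0001
wings [319, 79, 199] n 30 z top [101.9 104.8]
[[4.0, 0.0, -60.0], [4.0, -50.0, -60.0], [49.0, -49.0, -59.0]]
```

View pics/s7.png

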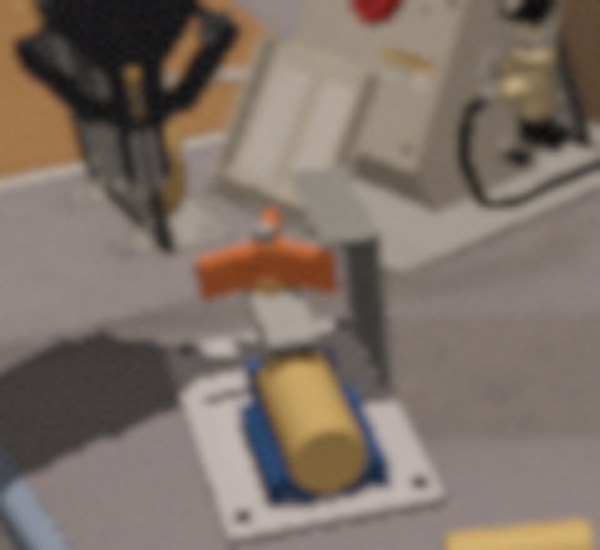

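The nut moved on by a full pitch and the wing tops sank 3.7 mm. Wings now stand at 79°, 199° and 319°. I re-enter.

Emit:
{"op": "apply_moves", "data": {
  "rows": [
    [[4,0,-30,0,0,0,0],[4,0,-60,0,0,0,0],[4,-25,-60,0,0,0,0],[4,-50,-60,0,0,0,0],[4,-50,-60,0,0,0,0],[25,-50,-60,0,0,0,0],[42,-50,-60,0,0,0,0],[49,-50,-60,0,0,0,0],[49,-50,-60,0,0,0,0]]
  ]
}}

```text
time: 13.85
ee_pos: [0.5206, 0.1327, 0.0837]
tcp_rot: [-155.2, 89.5, -78.1]
wrist_force: [0.8, 0.3, 0.3]
opening: -0.0004
```

```bash
python3 - <<'E'
from h import *
st()
print(rel(arc(255,110,84,n=16)).tolist(),down(1))
E
```

```text
t 13.85 tcp jig [-10.1   7.3  83.7] F jig [0.7 0.5 0.3] tool axes in jig [[0.0, -1.0, 0.0], [-0.01, 0.0, 1.0], [-1.0, -0.0, -0.01]] q [ 15.   3.  -8.  79.  -1. -63.] op -0.0004
[[-0.0, -0.0, 1.0], [-0.0, 6.0, 3.0], [-0.0, 11.0, 6.0], [-0.0, 16.0, 10.0], [-1.0, 21.0, 15.0], [-1.0, 24.0, 21.0], [-1.0, 26.0, 27.0], [-1.0, 28.0, 33.0], [-1.0, 28.0, 39.0], [-1.0, 27.0, 46.0], [-1.0, 25.0, 52.0], [-1.0, 23.0, 57.0], [-1.0, 19.0, 63.0], [-1.0, 14.0, 67.0], [-1.0, 9.0, 71.0], [-1.0, 3.0, 73.0]] [-0.0024277  -0.00846369  0.00389628]
```

Emit:
{"op": "apply_moves", "data": {
  "rows": [
    [[0,6,3,0,0,0,0],[0,11,6,0,0,0,0],[0,16,10,0,0,0,0],[0,21,15,0,0,0,0],[0,24,21,0,0,0,0],[0,26,27,0,0,0,0],[0,28,33,0,0,0,0],[0,28,39,0,0,0,0],[0,27,46,0,0,0,0],[0,25,52,0,0,0,0],[0,23,57,0,0,0,0],[0,19,63,0,0,0,0],[0,14,67,0,0,0,0],[0,9,71,0,0,0,0],[0,3,73,0,0,0,0],[0,3,73,0,0,0,0]]
  ]
}}

```text
time: 15.45
ee_pos: [0.5348, 0.2046, 0.0829]
tcp_rot: [-153.3, 89.5, -76.1]
wrist_force: [0.0, 0.5, 0.6]
opening: -0.0002
```

```bash
python3 - <<'E'
from h import *
st()
print(rel([[-62,70,130]]))
E
```

```text
t 15.45 tcp jig [-12.1  80.6  82.9] F jig [-0.1  0.5  0.6] tool axes in jig [[0.0, -1.0, 0.0], [-0.01, 0.0, 1.0], [-1.0, -0.0, -0.01]] q [ 21.   8.  -3.  79.  -1. -56.] op -0.0002
[[-47.  50. -11.]]
```

Stroke 3 finished without jamming. I retreat, look, and re-enter.

Emit:
{"op": "apply_moves", "data": {
  "rows": [
    [[0,16,0,0,0,0,0],[0,32,0,0,0,0,0],[-30,50,0,0,0,0,0],[-47,50,-20,0,0,0,0],[-47,50,-50,0,0,0,0],[-47,50,-73,0,0,0,0]]
  ]
}}

```text
time: 16.05
ee_pos: [0.4699, 0.1443, 0.1313]
tcp_rot: [-138.9, 89.5, -61.7]
wrist_force: [0.3, 0.6, 0.6]
opening: 0.0
```

```bash
python3 - <<'E'
from h import *
st(); wings("n3.png")
p=cams.camera("scene"); save(p,"s8.png",(200,120,320,230),5)
e=arc(255,110,83,n=16)
print(rel([[-60,8,130],e[0]+[0,0,45],e[0]]).tolist())
E
```

```text
t 16.05 tcp jig [-62.1   7.4 131.3] F jig [0.1 0.7 0.6] tool axes in jig [[0.01, -1.0, 0.0], [-0.01, 0.0, 1.0], [-1.0, -0.01, -0.01]] q [ 17.  -4. -10.  84.  -1. -60.] op 0.0
wings [314, 74, 194] n 23 z top [ 99.3 102. ]
[[1.0, -2.0, 2.0], [3.0, -52.0, 2.0], [48.0, -52.0, 3.0]]
```

View pics/s8.png

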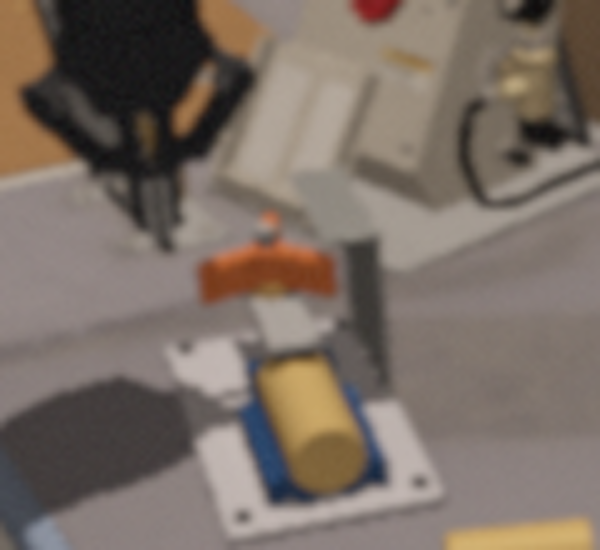

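Wings are at 74°, 194° and 314°, and the top has sunk 6.5 mm in all. The stop may now be near, so I make this stroke in pieces and watch the force.

Emit:
{"op": "apply_moves", "data": {
  "rows": [
    [[2,-25,2,0,0,0,0],[2,-52,2,0,0,0,0],[2,-52,2,0,0,0,0],[25,-52,2,0,0,0,0],[40,-52,2,0,0,0,0],[48,-52,2,0,0,0,0],[48,-52,2,0,0,0,0],[48,-46,5,0,0,0,0],[48,-41,8,0,0,0,0],[48,-36,12,0,0,0,0],[48,-31,17,0,0,0,0],[48,-28,23,0,0,0,0],[48,-26,29,0,0,0,0],[48,-26,29,0,0,0,0]]
  ]
}}

```text
time: 17.55
ee_pos: [0.5015, 0.1662, 0.0829]
tcp_rot: [-144.3, 89.5, -67.2]
wrist_force: [-0.7, -0.6, 0.2]
opening: 0.0002
```

```bash
python3 - <<'E'
from h import *
st()
p=cams.camera("scene"); save(p,"s9.png",(200,120,320,230),5)
o,M=tool(); X=w2j(o["ee_pos"]); print(np.degrees(np.arctan2(X[1]-45,X[0]))%360)
print(rel(arc(195,110,83,n=10)).tolist())
E
```

```text
t 17.55 tcp jig [-36.1  35.8  82.9] F jig [-0.6 -0.8  0.2] tool axes in jig [[0.01, -1.0, 0.0], [-0.01, 0.0, 1.0], [-1.0, -0.01, -0.01]] q [ 19.   2. -10.  79.  -1. -58.] op 0.0002
194.73570229120858
[[-0.0, 1.0, -0.0], [-0.0, 2.0, 6.0], [-0.0, 2.0, 12.0], [-0.0, 1.0, 18.0], [-0.0, -1.0, 24.0], [-0.0, -4.0, 30.0], [-0.0, -7.0, 35.0], [-0.0, -12.0, 39.0], [-0.0, -17.0, 43.0], [-0.0, -23.0, 45.0]]
```

View pics/s9.png

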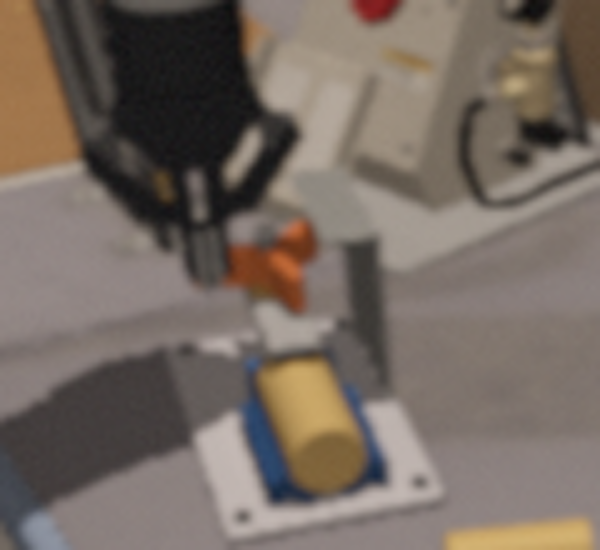

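No stop yet, and the turning force stays small. I finish this stroke, retreat, and re-enter.

Emit:
{"op": "apply_moves", "data": {
  "rows": [
    [[0,2,6,0,0,0,0],[0,2,12,0,0,0,0],[0,1,18,0,0,0,0],[0,-1,24,0,0,0,0],[0,-4,30,0,0,0,0],[0,-7,35,0,0,0,0],[0,-12,39,0,0,0,0],[0,-17,43,0,0,0,0],[0,-21,45,0,0,0,0],[0,-21,45,0,0,0,0]]
  ]
}}

```text
time: 18.6
ee_pos: [0.5328, 0.2053, 0.0826]
tcp_rot: [-142.7, 89.5, -65.6]
wrist_force: [0.4, 0.5, 0.5]
opening: 0.0006
```

```bash
python3 - <<'E'
from h import *
st()
print(rel([[-62,70,130],[-62,8,130]]))
E
```

```text
t 18.6 tcp jig [-14.2  80.8  82.6] F jig [0.3 0.6 0.5] tool axes in jig [[0.01, -1.0, 0.0], [-0.01, 0.0, 1.0], [-1.0, -0.01, -0.01]] q [ 21.   7.  -4.  79.  -1. -56.] op 0.0006
[[-48.  48. -11.]
 [-47.  47. -73.]]
```

Emit:
{"op": "apply_moves", "data": {
  "rows": [
    [[0,16,0,0,0,0,0],[0,32,0,0,0,0,0],[-30,48,0,0,0,0,0],[-47,48,-20,0,0,0,0],[-47,48,-50,0,0,0,0],[-47,48,-73,0,0,0,0]]
  ]
}}

```text
time: 19.2
ee_pos: [0.4695, 0.1445, 0.1308]
tcp_rot: [-130.1, 89.5, -53.0]
wrist_force: [-0.5, -0.1, 0.3]
opening: -0.0001
```

```bash
python3 - <<'E'
from h import *
st(); wings("n4.png")
e=arc(255,195,82,n=7)
print(rel([e[0]+[0,0,47],e[0]]).tolist()); print(rel(e).tolist())
E
```

```text
t 19.2 tcp jig [-62.5   7.6 130.8] F jig [-0.4 -0.2  0.3] tool axes in jig [[0.01, -1.0, 0.0], [-0.01, 0.0, 1.0], [-1.0, -0.01, -0.01]] q [ 17.  -4. -10.  84.  -1. -60.] op -0.0001
wings [318, 78, 198] n 11 z top [97.4 98.5]
[[2.0, -53.0, 3.0], [49.0, -53.0, 4.0]]
[[49.0, -53.0, 4.0], [49.0, -46.0, 6.0], [49.0, -41.0, 9.0], [49.0, -35.0, 14.0], [49.0, -31.0, 19.0], [49.0, -28.0, 24.0], [49.0, -26.0, 31.0]]
```

View pics/n4.png

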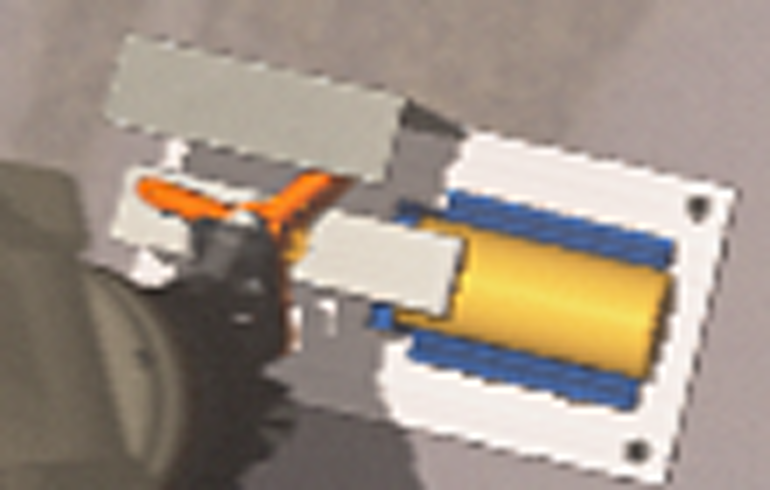

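Wings are at 78°, 198° and 318°, so q is about 462° and roughly 19° remain. I re-enter for the last, careful push.

Emit:
{"op": "apply_moves", "data": {
  "rows": [
    [[2,-28,3,0,0,0,0],[2,-53,3,0,0,0,0],[2,-53,3,0,0,0,0],[25,-53,3,0,0,0,0],[41,-53,3,0,0,0,0],[49,-53,4,0,0,0,0],[49,-53,4,0,0,0,0],[49,-46,6,0,0,0,0],[49,-41,9,0,0,0,0],[49,-37,12,0,0,0,0],[49,-34,15,0,0,0,0],[49,-34,15,0,0,0,0]]
  ]
}}

```text
time: 20.45
ee_pos: [0.5053, 0.1493, 0.0821]
tcp_rot: [-135.4, 89.4, -58.4]
wrist_force: [-0.2, 0.2, 0.5]
opening: -0.0003
```

```bash
python3 - <<'E'
from h import *
st()
o,M=tool(); X=w2j(o["ee_pos"]); a=np.degrees(np.arctan2(X[1]-45,X[0]))%360; print(a)
print(rel(arc(a,195,82,n=8)).tolist())
E
```

```text
t 20.45 tcp jig [-28.6  20.2  82.1] F jig [-0.3  0.1  0.5] tool axes in jig [[0.01, -1.0, 0.0], [-0.01, 0.0, 1.0], [-1.0, -0.01, -0.01]] q [ 17.   1. -10.  78.  -1. -60.] op -0.0003
220.92765820495777
[[0.0, 0.0, -0.0], [0.0, 2.0, 2.0], [0.0, 3.0, 4.0], [0.0, 4.0, 6.0], [0.0, 6.0, 8.0], [0.0, 7.0, 10.0], [-0.0, 7.0, 13.0], [-0.0, 8.0, 15.0]]
```

Emit:
{"op": "apply_moves", "data": {
  "rows": [
    [[0,2,2,0,0,0,0],[0,3,4,0,0,0,0],[0,4,6,0,0,0,0],[0,5,7,0,0,0,0],[0,5,7,0,0,0,0]]
  ]
}}

```text
time: 20.95
ee_pos: [0.502, 0.1574, 0.082]
tcp_rot: [-136.2, 89.4, -59.1]
wrist_force: [1.1, -0.1, -1.5]
opening: -0.0002
```

```bash
python3 - <<'E'
from h import *
st()
E
```

```text
t 20.95 tcp jig [-33.7  27.3  82. ] F jig [ 1.1  0.1 -1.5] tool axes in jig [[0.01, -1.0, 0.0], [-0.01, 0.0, 1.0], [-1.0, -0.01, -0.01]] q [ 18.   1. -10.  78.  -1. -59.] op -0.0002
```

Emit:
{"op": "apply_moves", "data": {
  "rows": [
    [[0,1,2,0,0,0,0],[0,2,4,0,0,0,0],[0,3,6,0,0,0,0],[0,3,6,0,0,0,0]]
  ]
}}

```text
time: 21.35
ee_pos: [0.5016, 0.1584, 0.0819]
tcp_rot: [-146.1, 88.8, -69.3]
wrist_force: [9.0, -33.1, 1.0]
opening: 0.0001
```

```bash
python3 - <<'E'
from h import *
st()
p=cams.camera("scene"); save(p,"s10.png",(200,120,320,230),5)
E
```

```text
t 21.35 tcp jig [-34.3  28.2  81.9] F jig [ 16.  -30.3   1. ] tool axes in jig [[0.01, -1.0, 0.01], [-0.02, 0.01, 1.0], [-1.0, -0.01, -0.02]] q [ 18.   1. -10.  78.  -1. -59.] op 0.0001
```

View pics/s10.png

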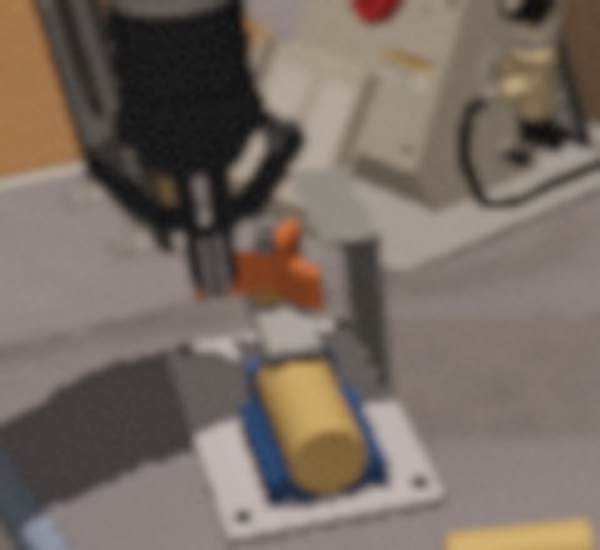

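The tip stalls at 33 N, so this is the hard stop. I back straight off, retreat out and up, and check.

Emit:
{"op": "apply_moves", "data": {
  "rows": [
    [[0,0,0,0,0,0,0],[0,1,-5,0,0,0,0],[0,1,-9,0,0,0,0],[0,20,-12,0,0,0,0],[0,45,-12,0,0,0,0],[-30,80,-12,0,0,0,0],[-70,120,-12,0,0,0,0],[-100,160,-30,0,0,0,0],[-100,200,-60,0,0,0,0],[-100,210,-80,0,0,0,0],[-100,210,-80,0,0,0,0]]
  ]
}}

```text
time: 22.5
ee_pos: [0.2761, 0.1296, 0.1818]
tcp_rot: [-139.0, 88.8, -62.2]
wrist_force: [1.0, 0.4, -0.4]
opening: 0.0001
```

```bash
python3 - <<'E'
from h import *
st(); wings("n5.png")
p=cams.camera("top"); save(p,"t11.png",(170,100,490,290),2.4)
C,ok=cloud(p); hsv=cv2.cvtColor(p["pixels"],cv2.COLOR_RGB2HSV)
sub=np.zeros((400,640),bool); sub[215:252,225:290]=1
Y=sub&ok&(abs(hsv[...,0].astype(int)-21)<6)&(hsv[...,1]>120)
L=w2j(C[Y]); print("slug jig", np.percentile(L,[1,50,99],axis=0))
p=cams.camera("scene"); save(p,"s11.png",(200,120,320,230),5)
E
```

```text
t 22.5 tcp jig [-247.9  -49.5  181.8] F jig [ 0.8  0.6 -0.4] tool axes in jig [[0.01, -1.0, 0.01], [-0.02, 0.01, 1.0], [-1.0, -0.01, -0.02]] q [ 26. -30. -24.  96.  -1. -51.] op 0.0001
wings [300, 60, 180] n 27 z top [95.8 99. ]
slug jig [[-20.09098721 -98.96363423  42.01853919]
 [ -0.83045488 -58.80687881  53.73547159]
 [ 19.12182937  -5.72779034  61.34086171]]
```

View pics/n5.png

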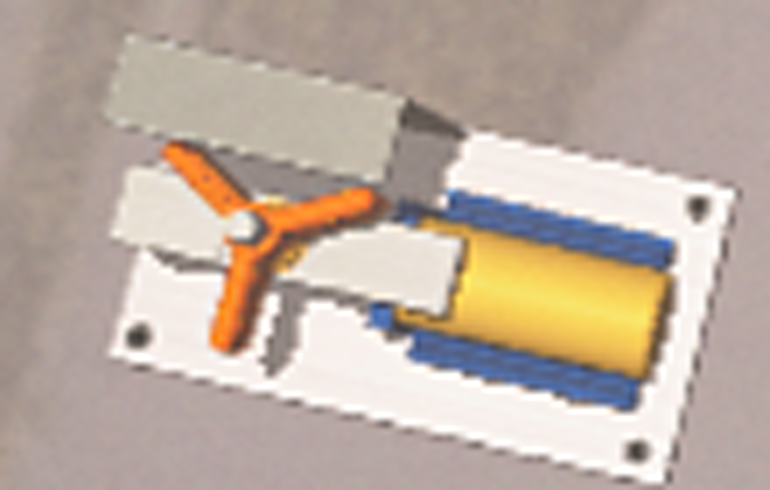

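View pics/s11.png

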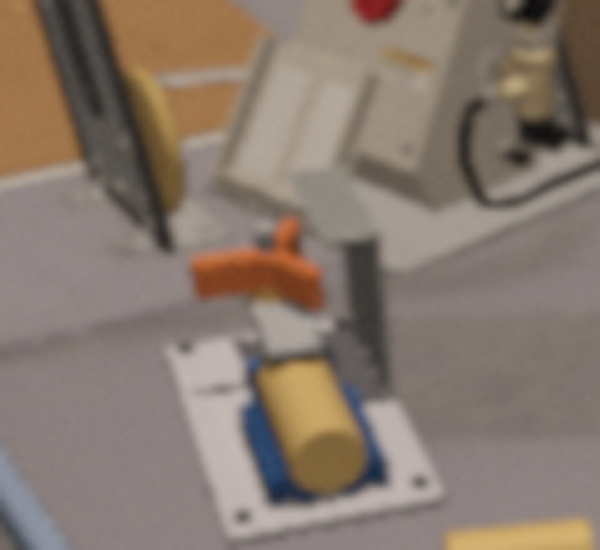

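View pics/t11.png

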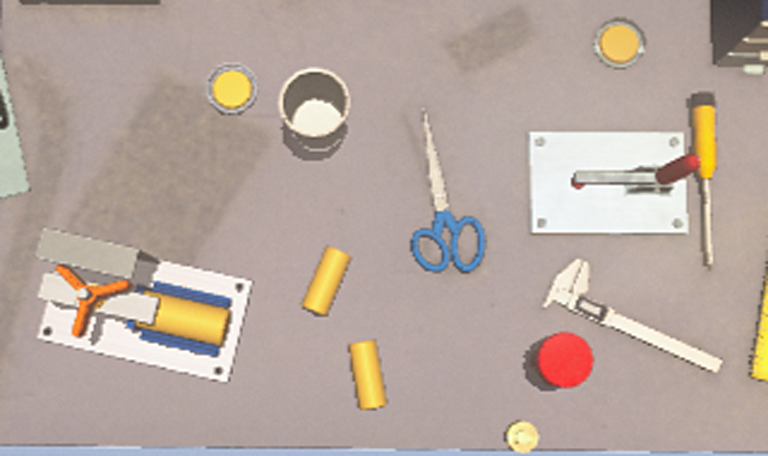

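The wings stand at 60°, 180° and 300°, so q ≈ 480° = 8.38 rad, at the stop. The top picture shows the slug home under the strap, the bystanders in place and the robot clear. I hand it in.

```bash
python3 -c "
from workcell import bot; print(bot.job_done())"
```

```text
the job is handed in; nothing more can be done
None
```

I pushed the slug home against the end stop, then turned the nut clockwise to its hard stop, and handed the job in at about 22.6 s. No verdict was reported.

**Slug:** I pushed it along the saddle with the closed fingers until it stalled against the stop at 22 N. The last picture puts its free end at jig y ≈ -99 mm, which is the home position.

**Nut:** I turned it with four strokes and a final push on the push faces, until it stalled at about 33 N. In the last picture the wings stand at 60°, 180° and 300°, which is q ≈ 8.38 rad, and the nut top reads about 98–99 mm.

**Surroundings:** The bystanders look unmoved in the top view, though I checked this by eye only. The robot stood clear of everything at the end.

**Not measured:** I could not read the strap's force on the slug. I infer it from the nut being at its stop. The camera alone could not settle whether the nut started at q ≈ 0.3 or a wing pitch further on. The total turn showed it was about 0.3.

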